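# Stack a toroidal transformer on its chassis bolt

## Task

Fit the ring-shaped transformer to the power-supply chassis: over the upright bolt put first the large rubber pad, then the copper transformer, then the small rubber pad and last the stepped steel washer with its wide flange down, each lying flat on the one before with the bolt through its hole. Lower the transformer onto its pad rather than dropping it, leave the screwdriver and the meter where they lie, and let go of everything at the end.

Things in the scene. Friction and masses are not known exactly. Their poses are not given: they have to be found in the camera images.
- pad_large: black rubber ring, the larger of two: 62 mm outside diameter, 8 mm thick, round hole 22 mm; loose on the bench, about 30 g. Origin: centre of its underside; z up.
- transformer: toroidal transformer, a thick copper-wound ring: 58 mm outside diameter, 24 mm high, hole 22 mm; loose on the bench, about 250 g. Origin: centre of its underside; z up.
- pad_small: black rubber ring, the smaller of two: 46 mm outside diameter, 8 mm thick, hole 22 mm; loose on the bench, about 20 g. Origin: centre of its underside; z up.
- clamp_washer: stepped steel washer: below a flange of 36 mm outside diameter, 5 mm thick, on it a hub of 28 mm diameter, 4 mm high (9 mm in all), hole 20 mm right through; lies flange down on the bench, about 40 g. Origin: centre of its underside; z up.
- chassis: aluminium chassis plate fixed to the bench, 120 mm (its x) by 170 mm (its y), its flat top 15 mm above the bench. Near the -y end lies a green circuit board with small parts up to 17 mm above the top, covering y from -78 to -32 mm; the bolt stands at x 0, y +40 mm. It may lie left or right, turned a little. Origin: centre of its underside on the bench; z up.
- bolt (a point): foot of the upright bolt, on its axis, at the level of the chassis top (15 mm above the bench). The dark steel bolt is 10 mm in diameter and stands 56 mm above this point, with a narrowed tip; z up. The finished undersides lie 0 (large pad), 8 (transformer), 32 (small pad) and 40 mm (washer) above this point.
- parts_tray: grey open compartment tray fixed to the bench, 120 mm (its x) by 170 mm (its y), 30 mm high, with small components; not part of the job. Origin: centre of its underside.
- screwdriver: screwdriver lying on the bench beyond the parts, about 180 mm long, roughly along y; leave it alone. Origin: underside at mid-length; its x runs from handle to tip.
- meter: grey hand-held meter lying on the bench at the left, 145 mm (its x) by 75 mm, 32 mm high (dial to 39 mm); leave it alone. Origin: centre of its underside.
There are look-alikes about, which are no part of the job. What is shaped like the pad_large but red or turquoise is not meant.

How it is judged:
By the outcome, as a careful person would: the job done as asked, in the order asked, and still so for the second after the job is handed in, with the robot touching nothing.
It also fails if it takes over 99 s, if anything falls off the work surface, if the arm or the gripper's body presses on something with over 40 N, if the wrist force passes 120 N, or if a joint passes its speed limit or range.

## Robot

A 6-joint arm with a two-finger parallel gripper is mounted at the origin on the work surface. World frame = base frame: x ahead of the robot, y to its left, z up, the work surface at z = 0. Lengths are in m, angles in rad, forces in N, time in s.
With the tool pointing down it reaches from about 0.25 to 0.85 m from the base axis. Payload 12.5 kg.
Tool frame: the origin (TCP) lies on the centre line of the jaws, within the pads' length; the fingertips stand 22 mm ahead of it and the grasp point (between the pads) lies 3 mm ahead of it; z points along the fingers, y is the direction in which the jaws open and shut (so a half turn about z gives the same grasp; the last joint's range is limited). The gripper opens to 93 mm and grips with 3 to 60 N. Pads are 15 mm wide; open, the fingers measure 128 mm over their backs; the gripper's body (75 mm by 188 mm) begins 65 mm behind the grasp point.
Start: joints at [-1.252, 0.351, 1.652, -0, 1.139, -0.085], TCP at [0.216, -0.506, 0.241] pointing down, gripper open.
Joint ranges: [-2.75, 2.75], [-0.79, 2.1], [0.01, 2.65], [-1.57, 4.71], [0.07, 3.14], [-2.87, 2.87]. Speed limits (rad/s): [2.22, 2.22, 2.79, 3.14, 3.14, 3.14].

## Interface

Orientations are given as [roll, pitch, yaw] about the fixed x, y, z axes, in that order (R = Rz(yaw) Ry(pitch) Rx(roll)).
In Python, from rig import r gives the robot as it stands.
- The arm moves only by the shell command python3 -m pendant 'ROWS' [OPENING]. ROWS is JSON, a list of rows, each a list of 4 numbers: the shift along the world's x, y, z in m, then the turn about the world's z in degrees. A call has 1 to 12 rows; each row is the pose to reach, as a shift and turn from the pose commanded when the call began; what a row does not reach only later rows make up. A row lasts 1/12 s, in which the tool goes at most 41.7 mm and 7.16 degrees, less where a joint would pass 70% of its speed; a pose out of reach is approached as far as the arm can. A call with a gripper value outside its range is refused whole. OPENING is the gripper command: -1 is shut, 1 is fully open, values between are in proportion, set as the call begins (- or left out, the last holds). The fingers move at their own pace and stop on an object; the grip force is fixed at half the most. Time passes only in rows, so rows that repeat a pose let the fingers close. It gives the time, the measured TCP pose, the force and the opening at its end, in the units of the state.
- r.read_state(): the state, without advancing time (a new reading comes with each control period).
- r.snapshot(name): name is "side" or "top"; returns the picture (480x640x3 uint8, red, green, blue); there is no depth.
- r.calibration(name): a dict with "intrinsics" (3x3 intrinsics, pixels), "k1" (the pictures are not rectified: a ray, as slopes to the right and down, at radius r is drawn at 1 + k1 r^2 times it, then the intrinsics apply), "R" (3x3) and "t" (3): a world point X has camera coordinates R X + t. Camera axes: x right, y down, z forward; pixel columns grow to the right and rows downward; lengths in m; the calibration is good to about 2 mm. A picture is of the moment at which its call begins. calibration takes no time and is no camera call.
- r.close_job(): hands the job in, once; it reports no verdict.
The state is a dict: "clock": time; "joint_positions": joint angles; "qd": joint speeds; "effort": joint torques, N m; "position": TCP position; "eef_rot": TCP orientation; "wrist_force": force on the tool from outside, world axes, zero at the start; "moment": the same for the moment, N m; "width": finger opening in m.
Only numpy, scipy, OpenCV 4.12 (cv2) and the standard library are available. Lean on these libraries where they do the work, as an engineer would, in place of code of your own. Each camera call takes 0.05 s, during which the arm holds its last target.

## Working session

There is one attempt and no reset: what is moved stays moved. The work goes in short steps, Python scripts to look and compute and a shell command to move; the robot and the scene stay as the last step left them, time stands still between calls to the robot, and variables do not carry over. Pictures are saved under pics/ and viewed, and the job is handed in when it is done.

```bash
ls; mkdir -p pics; python3 - <<'E'
from rig import r
import cv2
for n in("top","side"):
    im=r.snapshot(n); cv2.imwrite(f"pics/{n}0.png",im[:,:,::-1]); print(r.calibration(n))
print(r.read_state())
E
```

```text
pics
{'intrinsics': array([[474.79623528,   0.        , 321.2271478 ],
       [  0.        , 474.79623528, 242.33235263],
       [  0.        ,   0.        ,   1.        ]]), 'k1': -0.04772943671717026, 'R': array([[ 0.00190415, -0.99998102,  0.00586017],
       [-0.98422032, -0.00291096, -0.17692341],
       [ 0.17693711, -0.00543081, -0.98420718]]), 't': array([0.10323913, 0.57265562, 0.83628361])}
{'intrinsics': array([[493.57559788,   0.        , 327.24549138],
       [  0.        , 493.57559788, 249.0744177 ],
       [  0.        ,   0.        ,   1.        ]]), 'k1': -0.09540976844064522, 'R': array([[-0.97902107, -0.20336666,  0.01263943],
       [-0.14961064,  0.675353  , -0.72215994],
       [ 0.13832718, -0.70890079, -0.69161063]]), 't': array([0.59736958, 0.04394696, 1.1446021 ])}
{'clock': 0.1, 'joint_positions': array([-1.25160258e+00,  3.51147007e-01,  1.65234300e+00,  6.48765698e-06,
        1.13910552e+00, -8.46094753e-02]), 'qd': array([-0.00064436,  0.00023829, -0.00118833, -0.00055379, -0.00039266,
       -0.0009251 ]), 'effort': array([ 2.63515794e-04, -4.98030353e+01, -2.85706365e+01,  6.99902256e-02,
        2.38552195e-02, -3.11283782e-05]), 'position': array([ 0.21603681, -0.50548896,  0.24018111]), 'eef_rot': array([-3.14059387e+00, -9.06200765e-05,  4.03800463e-01]), 'wrist_force': array([-1.07319044,  0.19023019,  0.34232241]), 'moment': array([0.03049661, 0.04094974, 0.0022907 ]), 'width': 0.09340213991016445}
```

View pics/top0.png

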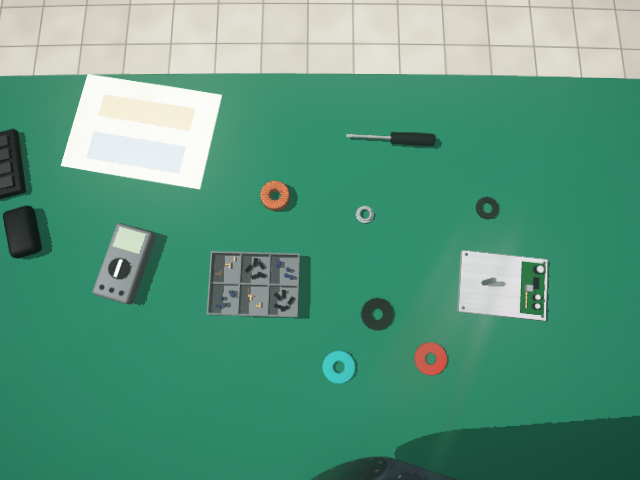

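View pics/side0.png

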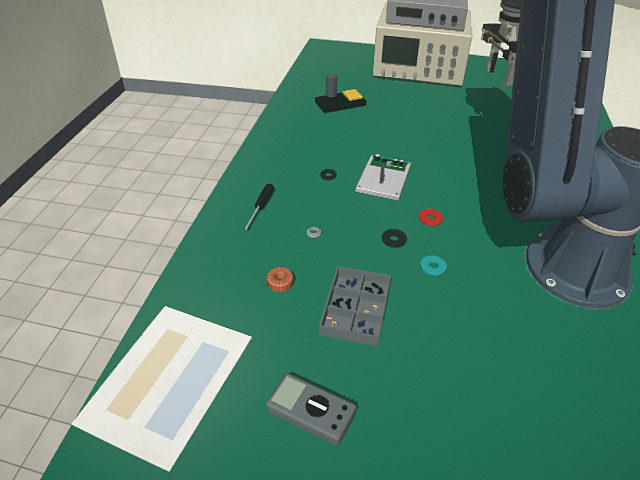

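The top view shows:
- large black ring at (377,314)
- copper toroid at (274,195)
- small black ring at (487,208)
- steel washer at (365,214)
- chassis at (504,286), with the bolt from about (497,284) to (485,282)

Could be mistaken for pad_large: red ring (431,359), turquoise ring (339,367) and the small black ring (487,208). I choose the black ring at (377,314), since it is both black and the larger. Next I'll check it in a crop and measure.

```bash
cat > h.py <<'E'
import numpy as np,cv2
from rig import r
C={n:r.calibration(n) for n in("top","side")}
def ray(n,uv):
    c=C[n];p=cv2.undistortPoints(np.array([[uv]],float),c["intrinsics"],np.array([c["k1"],0,0,0.]))[0,0]
    return -c["R"].T@c["t"], c["R"].T@np.array([p[0],p[1],1.])
def plane(n,uv,z):
    o,d=ray(n,uv);return o+d*(z-o[2])/d[2]
def tri(a,b):
    o1,d1=ray("top",a);o2,d2=ray("side",b)
    s=np.linalg.lstsq(np.c_[d1,-d2],o2-o1,rcond=None)[0]
    p,q=o1+d1*s[0],o2+d2*s[1];return (p+q)/2,np.linalg.norm(p-q)*1e3
def proj(n,X):
    c=C[n];p=cv2.projectPoints(np.array([X],float),cv2.Rodrigues(c["R"])[0],c["t"],c["intrinsics"],np.array([c["k1"],0,0,0.]))[0][0,0];return p
def mask(im,kind):
    h=cv2.cvtColor(im,cv2.COLOR_RGB2HSV).astype(int);H,S,V=h[...,0],h[...,1],h[...,2]
    m={"black":(V<62)&(S<140)&~((H>60)&(H<90)&(S>110)),"copper":((H<16)|(H>172))&(S>80)&(V>50),"steel":(S<75)&(V>70)}[kind]
    return m.astype(np.uint8)*255
def blob(im,kind,uv,w=30):
    m=mask(im,kind);x0,y0=int(uv[0]-w),int(uv[1]-w);sub=m[y0:y0+2*w,x0:x0+2*w]
    cs,_=cv2.findContours(sub,cv2.RETR_EXTERNAL,cv2.CHAIN_APPROX_NONE,offset=(x0,y0))
    c=max(cs,key=cv2.contourArea);return cv2.fitEllipse(c),cv2.contourArea(c),c
E
cat > m1.py <<'E'
from h import *
im={n:r.snapshot(n) for n in C}
P={"pad_large":("black",(377,314),(394,238),.008),"pad_small":("black",(487,208),(328,174),.008),"transformer":("copper",(274,195),(280,279),.024),"washer":("steel",(365,214),(314,232),.009)}
for k,(kind,a,b,hh) in P.items():
    ea,_,ca=blob(im["top"],kind,a,26);eb,_,cb=blob(im["side"],kind,b,26)
    p,g=tri(ea[0],eb[0])
    print(k,np.round(ea[0],1),np.round(ea[1],1),np.round(eb[0],1),np.round(eb[1],1))
    print("  tri mm",np.round(p*1e3,1),"gap",round(g,1),"top@h/2",np.round(plane("top",ea[0],hh/2)*1e3,1),"side@h/2",np.round(plane("side",eb[0],hh/2)*1e3,1))
    s=np.array([plane("top",q[0],hh/2)[:2] for q in ca.astype(float)]);print("  extent mm",np.round(np.ptp(s,axis=0)*1e3,1))
def crop(n,uv,w,s):
    x,y=uv;return cv2.resize(im[n][y-w:y+w,x-w:x+w,::-1],None,fx=s,fy=s,interpolation=cv2.INTER_CUBIC)
cv2.imwrite("pics/crop1.png",np.hstack([crop("top",(377,314),30,6),crop("side",(394,238),30,6)]))
cv2.imwrite("pics/crop2.png",np.hstack([crop("top",(500,285),50,7)[:, :],]))
cv2.imwrite("pics/crop3.png",crop("side",(385,175),35,8))
E
python3 m1.py
```

```text
pad_large [376.2 312.5] [26.9 30.4] [393.8 237.8] [16.6 24.2]
  tri mm [444.3  -1.3   5.6] gap 0.5 top@h/2 [444.1  -1.5   4. ] side@h/2 [444.6  -3.1   4. ]
  extent mm [55.3 57.9]
pad_small [489.8 202. ] [ 6.6 10.9] [327.9 174. ] [ 9.5 14.5]
  tri mm [ 661.1 -236.1    0.9] gap 8.2 top@h/2 [ 664.5 -235.4    4. ] side@h/2 [ 656.1 -230.4    4. ]
  extent mm [18.7 22.5]
transformer [274.7 195.1] [27.7 28.6] [279.6 279.2] [24.3 26. ]
  tri mm [675.6 197.1  12.6] gap 2.5 top@h/2 [674.5 197.1  12. ] side@h/2 [677.1 196.4  12. ]
  extent mm [59.7 56. ]
washer [364.3 214.1] [16.5 17.4] [313.5 232. ] [10.3 13.5]
  tri mm [639.7  18.5   3.4] gap 2.7 top@h/2 [638.   18.7   4.5] side@h/2 [640.8  19.4   4.5]
  extent mm [32.8 34. ]
```

View pics/crop1.png

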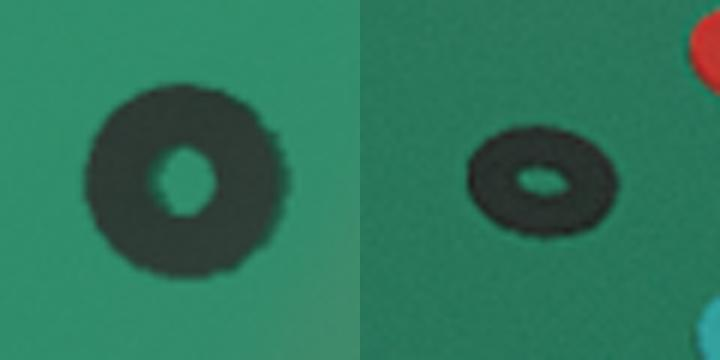

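View pics/crop2.png

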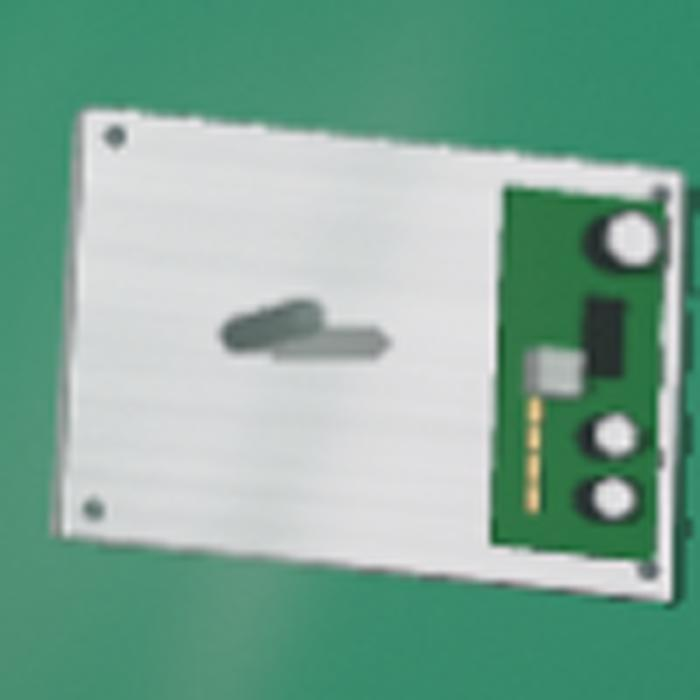

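View pics/crop3.png

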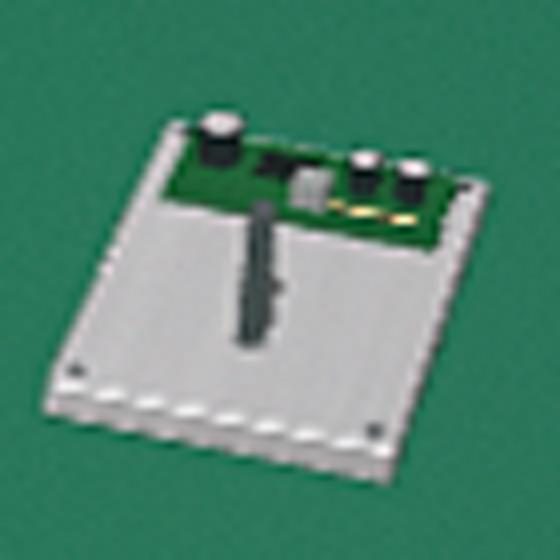

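```bash
python3 - <<'E'
from h import *
im=r.snapshot("top")
for (x,y) in((487,208),(377,314)):
    h=cv2.cvtColor(im,cv2.COLOR_RGB2HSV)
    for d in(-25,-18,-12,-8,-3,0,3,8,12): print((x+d,y),h[y,x+d],end=' ')
    print()
E
```

```text
(462, 208) [ 79 165 142] (469, 208) [ 79 162 143] (475, 208) [ 79 161 138] (479, 208) [77 71 65] (484, 208) [ 79 162 142] (487, 208) [ 79 163 142] (490, 208) [ 78 163 142] (495, 208) [78 60 64] (499, 208) [ 79 151  91] 
(352, 314) [ 79 167 142] (359, 314) [ 79 168 141] (365, 314) [78 52 59] (369, 314) [75 61 59] (374, 314) [ 79 168 141] (377, 314) [ 79 168 141] (380, 314) [ 79 166 141] (385, 314) [75 59 61] (389, 314) [74 63 61]
```

Confirmed: the crop shows a plain black, flat ring, the larger one. The bolt's foot is at about top (484,282.5), side (381,182.5). Now I'll refine the masks and measure the bolt and chassis.

```bash
sed -i 's/"black":.*,"copper"/"black":(V<100)\&(S<115),"copper"/' h.py; python3 m1.py; python3 - <<'E'
from h import *
t=lambda x,y:(450+x/7-.43,235+y/7-.43); s=lambda x,y:(350+x/8-.44,140+y/8-.44)
for nm,a,b,z in(("foot",t(238,335),s(251,340),.015),("tip",t(308,308),s(263,205),.071)):
    p,g=tri(a,b);print(nm,np.round(p*1e3,1),round(g,1),np.round(plane("top",a,z)*1e3,1),np.round(plane("side",b,z)*1e3,1))
c=np.array([plane("top",t(*q),.015) for q in((82,112),(685,174),(672,600),(66,532))])[:,:2]
print(c*1e3,[np.linalg.norm(c[i]-c[i-1]) for i in range(4)])
ctr=c.mean(0); y=(c[0]+c[3]-c[1]-c[2]);y/=np.linalg.norm(y);print("bolt from chassis",(ctr+.04*y)*1e3, "yaw deg",np.degrees(np.arctan2(y[1],y[0]))-90)
E
```

```text
pad_large [377.  313.8] [30.4 31. ] [393.8 237.7] [17.  24.1]
  tri mm [443.1  -3.    4.3] gap 2.8 top@h/2 [441.7  -3.    4. ] side@h/2 [444.5  -3.4   4. ]
  extent mm [59.1 58. ]
pad_small [486.9 207.6] [20.7 22. ] [328.1 173.9] [ 9.7 14.7]
  tri mm [ 653.8 -228.3    5.6] gap 2.8 top@h/2 [ 652.8 -228.8    4. ] side@h/2 [ 655.7 -231.     4. ]
  extent mm [43.6 45.4]
transformer [274.7 195.1] [27.8 28.7] [279.7 279.2] [24.3 26. ]
  tri mm [675.6 197.   12.4] gap 2.6 top@h/2 [674.4 197.   12. ] side@h/2 [677.1 196.3  12. ]
  extent mm [59.7 56. ]
washer [364.3 214.1] [16.5 17.5] [313.4 232. ] [10.2 13.7]
  tri mm [639.7  18.6   3.4] gap 2.9 top@h/2 [638.   18.7   4.5] side@h/2 [641.   19.4   4.5]
  extent mm [32.8 34.1]
foot [ 502.1 -208.9   15.9] 2.2 [ 501.1 -209.2   15. ] [ 503.3 -210.3   15. ]
tip [ 503.3 -208.1   71.8] 1.1 [ 502.8 -208.4   71. ] [ 504.  -209.4   71. ]
[[ 563.3159912  -168.75850681]
 [ 546.10873845 -338.87390449]
 [ 428.27065624 -325.94051134]
 [ 447.29652167 -158.74892095]] [np.float64(0.11645045778347025), np.float64(0.17098344385786104), np.float64(0.11854571387509975), np.float64(0.16827064940761302)]
bolt from chassis [ 500.52015243 -208.3092588 ] yaw deg -6.131135090008414
```

Measured points, in mm:

| Thing | x | y |
|---|---|---|
| bolt | 502.5 | -209 |
| pad_large | 443 | -3 |
| transformer | 675.5 | 197 |
| pad_small | 654 | -229.5 |
| washer | 639.5 | 19 |

Heights and sizes agree with what was given. The first move goes above the large pad and squares the yaw so the jaws lie along y.

```bash
python3 -m pendant '[[0.227,0.5025,-0.1,-23.1],[0.227,0.5025,-0.1,-23.1],[0.227,0.5025,-0.1,-23.1],[0.227,0.5025,-0.1,-23.1],[0.227,0.5025,-0.1,-23.1],[0.227,0.5025,-0.1,-23.1],[0.227,0.5025,-0.1,-23.1],[0.227,0.5025,-0.1,-23.1],[0.227,0.5025,-0.1,-23.1],[0.227,0.5025,-0.1,-23.1],[0.227,0.5025,-0.1,-23.1],[0.227,0.5025,-0.1,-23.1]]' 1
```

```text
clock: 1.35
position: [0.4184, -0.0571, 0.1516]
eef_rot: [3.141, -0.001, 0.001]
wrist_force: [1.6, -1.0, 1.1]
width: 0.0929
```

```bash
python3 -m pendant '[[0.0245,0.054,-0.02,0],[0.0245,0.054,-0.05,0],[0.0245,0.054,-0.09,0],[0.0245,0.054,-0.09,0],[0.0245,0.054,-0.09,0],[0.0245,0.054,-0.09,0]]'
python3 - <<'E'
from h import *
im=[cv2.resize(r.snapshot(n)[y-45:y+45,x-60:x+60,::-1],None,fx=3.3,fy=3.3,interpolation=cv2.INTER_CUBIC) for n,x,y in(("top",377,305),("side",394,225))]
cv2.imwrite("pics/g1.png",np.hstack(im)); s=r.read_state(); print(s["position"]); 
for n in C: print(n,proj(n,s["position"]+[0,0,-.022]))
E
```

```text
clock: 1.85
position: [0.4431, -0.0056, 0.0634]
eef_rot: [3.141, -0.001, -0.0]
wrist_force: [-0.1, -0.2, 0.1]
width: 0.093
[ 0.4435995  -0.00577427  0.06404469]
top [380.97292313 312.13289566]
side [395.97106239 225.43370582]
```

View pics/g1.png

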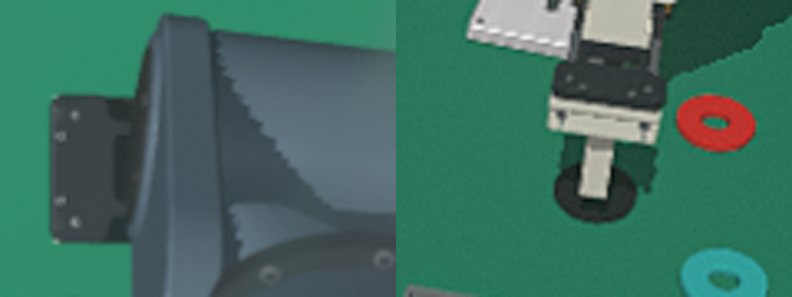

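The side view shows the open jaws straddling the black pad. Lower and close.

```bash
python3 -m pendant '[[0,0.002,-0.02,0],[0,0.002,-0.035,0],[0,0.002,-0.04,0],[0,0.002,-0.04,0],[0,0.002,-0.04,0]]'
python3 -m pendant '[[0,0,0,0],[0,0,0,0],[0,0,0,0],[0,0,0,0],[0,0,0,0],[0,0,0,0],[0,0,0,0],[0,0,0,0]]' -0.3
```

```text
clock: 2.37
position: [0.4432, -0.0035, 0.0231]
eef_rot: [3.141, -0.002, -0.0]
wrist_force: [-0.3, 0.2, 0.2]
width: 0.0928
clock: 3.03
position: [0.443, -0.0031, 0.0223]
eef_rot: [3.141, -0.001, 0.001]
wrist_force: [-0.5, 0.4, 6.5]
width: 0.0612
```

```bash
python3 -m pendant '[[0,0,0.01,0],[0,0,0.04,0],[0,0,0.08,0],[0,0,0.11,0],[0.0595,-0.206,0.11,0],[0.0595,-0.206,0.11,0],[0.0595,-0.206,0.11,0],[0.0595,-0.206,0.11,0],[0.0595,-0.206,0.11,0],[0.0595,-0.206,0.11,0],[0.0595,-0.206,0.11,0],[0.0595,-0.206,0.11,0]]'
cat > look.py <<'E'
import sys
from h import *
name=sys.argv[1]; x,y=map(int,sys.argv[2:4]); u,v=map(int,sys.argv[4:6])
im=[cv2.resize(r.snapshot(n)[b-45:b+45,a-60:a+60,::-1],None,fx=3.3,fy=3.3,interpolation=cv2.INTER_CUBIC) for n,a,b in(("top",x,y),("side",u,v))]
cv2.imwrite(f"pics/{name}.png",np.hstack(im)); s=r.read_state(); print(s["position"])
E
python3 look.py p1 490 282 383 160
```

```text
clock: 4.03
position: [0.5014, -0.2086, 0.1318]
eef_rot: [-3.141, 0.001, -0.0]
wrist_force: [0.3, 0.3, -1.0]
width: 0.0611
[ 0.50145233 -0.20766406  0.13188724]
```

View pics/p1.png

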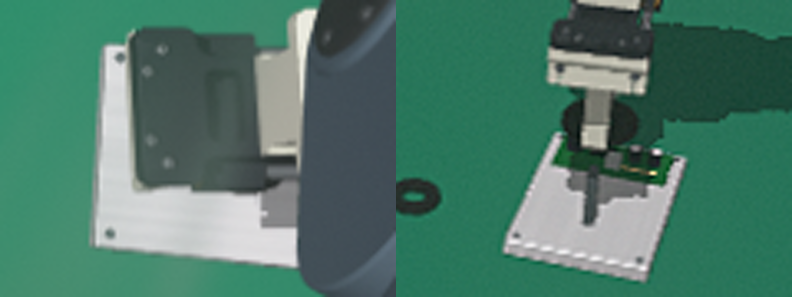

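```bash
python3 - <<'E'
from h import *
im=r.snapshot("side");m=mask(im,"black");x0,y0=358,135
sub=m[y0:y0+32,x0:x0+45]
cv2.imwrite("pics/m1.png",np.hstack([cv2.resize(np.dstack([sub]*3),None,fx=8,fy=8,interpolation=0),cv2.resize(im[y0:y0+32,x0:x0+45,::-1],None,fx=8,fy=8)]))
print(proj("side",[.502,-.208,.1135]),proj("side",[.502+.031,-.208,.1135]),proj("side",[.502-.031,-.208,.1135]))
E
```

```text
[384.52193338 152.0048553 ] [372.76960117 150.52254702] [396.33652004 153.5068271 ]
```

View pics/m1.png

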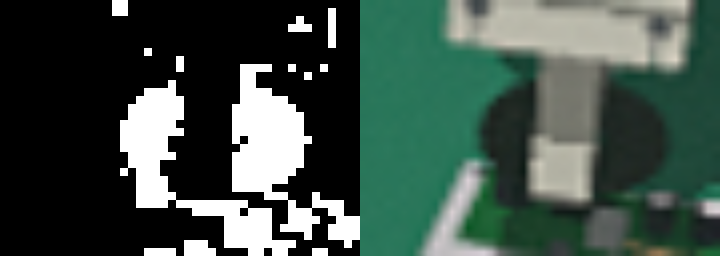

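The pad's left and right edges in the side view (373 and 396) match the prediction for the TCP (372.8 and 396.3), so it is held centred. Lower it over the bolt.

```bash
python3 -m pendant '[[0.0015,-0.001,-0.015,0],[0.0015,-0.001,-0.03,0],[0.0015,-0.001,-0.045,0],[0.0015,-0.001,-0.06,0],[0.0015,-0.001,-0.075,0],[0.0015,-0.001,-0.085,0],[0.0015,-0.001,-0.09,0],[0.0015,-0.001,-0.092,0],[0.0015,-0.001,-0.092,0]]'; python3 look.py p2 490 282 383 170
```

```text
clock: 4.93
position: [0.5035, -0.2097, 0.0399]
eef_rot: [-3.142, 0.0, 0.001]
wrist_force: [-0.1, -0.2, 0.1]
width: 0.0612
[ 0.50378035 -0.2100722   0.0404143 ]
```

View pics/p2.png

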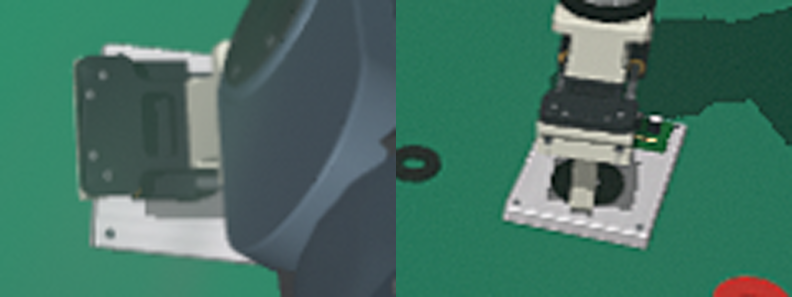

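The side view shows the pad just above the plate with the bolt through it. Set it down, open partway, and rise.

```bash
python3 -m pendant '[[0,0,-0.0015,0],[0,0,-0.0015,0]]'; python3 -m pendant '[[0,0,0,0],[0,0,0,0],[0,0,0,0],[0,0,0.001,0]]' 0.7;  python3 -m pendant '[[0,0,0.03,0],[0,0,0.07,0],[0,0,0.11,0],[0.05,0.08,0.11,0],[0.17,0.404,0.11,0],[0.17,0.404,0.11,0],[0.17,0.404,0.11,0],[0.17,0.404,0.11,0],[0.17,0.404,0.11,0],[0.17,0.404,0.11,0],[0.17,0.404,0.11,0],[0.17,0.404,0.11,0]]' 1
python3 look.py p3 490 282 383 175
```

```text
clock: 5.2
position: [0.5036, -0.2101, 0.0386]
eef_rot: [3.141, -0.001, 0.001]
wrist_force: [1.0, 0.8, -0.5]
width: 0.0615
clock: 5.53
position: [0.5034, -0.21, 0.0392]
eef_rot: [-3.142, 0.0, 0.001]
wrist_force: [0.4, -1.2, 0.5]
width: 0.0785
clock: 6.53
position: [0.6499, 0.1368, 0.1493]
eef_rot: [3.142, 0.0, 0.001]
wrist_force: [0.1, -1.0, -0.1]
width: 0.0931
[0.65058149 0.13981044 0.14910647]
```

View pics/p3.png

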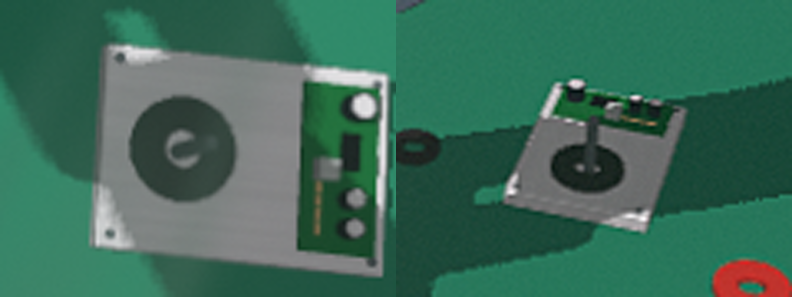

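The large pad lies flat on the plate with the bolt in its hole (top crop (183,149), side (588,167)). On to the transformer.

```bash
python3 -m pendant '[[0.026,0.058,-0.02,0],[0.026,0.058,-0.06,0],[0.026,0.058,-0.08,0],[0.026,0.058,-0.08,0],[0.026,0.058,-0.08,0]]'; python3 look.py p4 270 200 280 265
```

```text
clock: 7.05
position: [0.6747, 0.1919, 0.0682]
eef_rot: [3.141, 0.003, 0.001]
wrist_force: [0.4, 0.5, 0.6]
width: 0.093
[0.67649123 0.19182549 0.0714947 ]
```

View pics/p4.png

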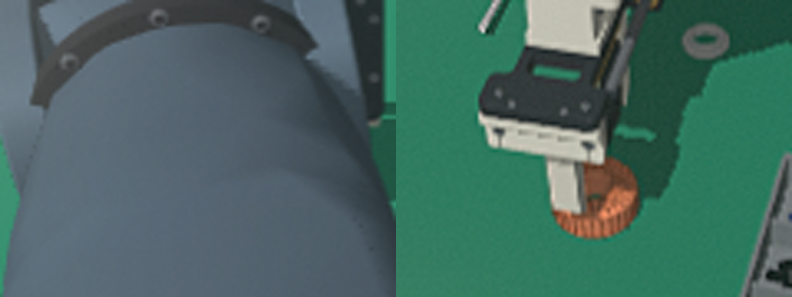

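```bash
python3 - <<'E'
from h import *
p=r.read_state()["position"];print(p)
for X in([p[0],p[1]+.0465,p[2]-.022],[p[0],p[1]+.064,p[2]-.022],[.6765,.1965,.012]):
    q=proj("side",X);print(q,(q[0]-220)*3.3+396,(q[1]-220)*3.3)
E
```

```text
[0.67649123 0.19182549 0.0714947 ]
[273.54949097 281.42750297] 572.7133202061532 202.71075980762254
[271.19817393 287.50527186] 564.9539739749912 222.76739713215693
[279.8973071  279.25862703] 593.6611134374288 195.55346919126015
```

The projected fingertip (crop (569,212)) agrees with the picture, so the hand is in line. Move 4.5 mm in y, go down and grip.

```bash
python3 -m pendant '[[0,0.0045,0,0],[0,0.0045,-0.02,0],[0,0.0045,-0.036,0],[0,0.0045,-0.043,0],[0,0.0045,-0.043,0],[0,0.0045,-0.043,0]]'
python3 -m pendant '[[0,0,0,0],[0,0,0,0],[0,0,0,0],[0,0,0,0],[0,0,0,0],[0,0,0,0],[0,0,0,0],[0,0,0,0]]' -0.3
```

```text
clock: 7.65
position: [0.6757, 0.197, 0.0264]
eef_rot: [3.142, 0.0, 0.0]
wrist_force: [0.2, -0.4, 1.3]
width: 0.093
clock: 8.32
position: [0.6757, 0.1971, 0.0263]
eef_rot: [-3.142, -0.0, 0.001]
wrist_force: [-0.0, -1.0, 0.6]
width: 0.0555
```

```bash
python3 look.py p5 270 200 280 265
```

```text
[0.67566283 0.1971268  0.02631909]
```

View pics/p5.png

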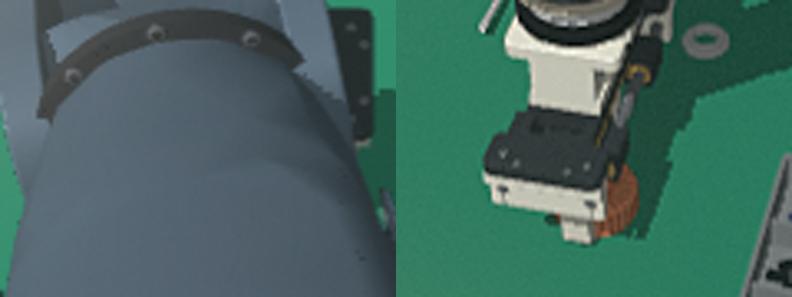

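```bash
python3 -m pendant '[[0,0,0.01,0],[0,0,0.03,0],[0,0,0.06,0],[0,0,0.1,0],[0,0,0.125,0],[0,0,0.125,0],[0,0,0.125,0]]'; python3 look.py p6 270 190 280 220
python3 - <<'E'
from h import *
p=r.read_state()["position"]
for X in([p[0],p[1],p[2]-.026+.012],[p[0]+.029,p[1],p[2]-.026+.012],[p[0]-.029,p[1],p[2]-.026+.012]):
    q=proj("side",X);print(q,(q[0]-220)*3.3+396,(q[1]-175)*3.3)
E
```

```text
clock: 9.0
position: [0.676, 0.1973, 0.1529]
eef_rot: [-3.141, -0.002, 0.001]
wrist_force: [-0.1, 0.8, -3.4]
width: 0.0551
[0.67478287 0.19696987 0.14983542]
[277.36855847 238.23549937] 585.3162429597742 208.67714790733964
[263.7241887  236.16522698] 540.2898227223408 201.84524903768215
[291.14528335 240.32635472] 630.7794350468108 215.5769705803802
```

View pics/p6.png

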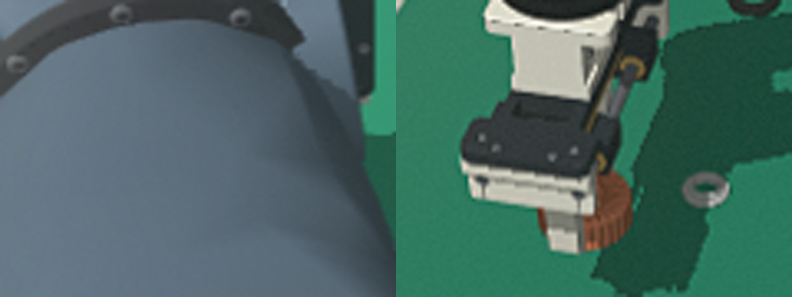

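Lifted: the transformer's edges (539 and 633) against predicted 540 and 631, so it is centred. Carry it to the bolt.

```bash
python3 -m pendant '[[-0.015,-0.035,0,0],[-0.1725,-0.4065,0,0],[-0.1725,-0.4065,0,0],[-0.1725,-0.4065,0,0],[-0.1725,-0.4065,0,0],[-0.1725,-0.4065,0,0],[-0.1725,-0.4065,0,0],[-0.1725,-0.4065,0,0],[-0.1725,-0.4065,0,0],[-0.1725,-0.4065,0,0],[-0.1725,-0.4065,0,0],[-0.1725,-0.4065,0,0]]'; python3 -m pendant '[[0,0,0,0],[0,0,0,0]]';  python3 look.py p7 490 282 383 160
python3 - <<'E'
from h import *
p=r.read_state()["position"];print(p)
for X in([p[0],p[1],p[2]-.026+.012],[p[0]+.029,p[1],p[2]-.026+.012],[p[0]-.029,p[1],p[2]-.026+.012]):
    q=proj("side",X);print(q,(q[0]-323)*3.3+396,(q[1]-115)*3.3)
E
```

```text
clock: 10.1
position: [0.5005, -0.2131, 0.1498]
eef_rot: [-3.141, 0.003, -0.003]
wrist_force: [-0.2, 0.0, -2.2]
width: 0.0553
clock: 10.27
position: [0.5027, -0.2087, 0.1502]
eef_rot: [-3.14, 0.002, 0.0]
wrist_force: [0.1, 0.6, -2.0]
width: 0.055
[ 0.50326693 -0.20821376  0.15062086]
[ 0.50326693 -0.20821376  0.15062086]
[384.84226943 144.27297194] 600.079489102699 96.60080740133799
[373.71666268 142.8917397 ] 563.3649868303735 92.04274099408042
[396.02371235 145.67250896] 636.9782507548134 101.21927957676394
```

View pics/p7.png

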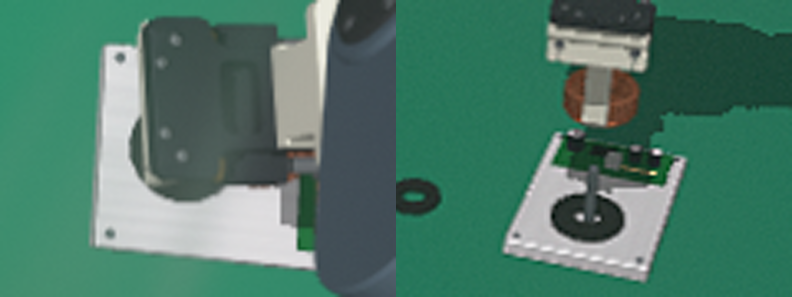

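Held level and centred (563–637, as predicted). Lower smoothly to about 3 mm above the pad, then gently.

```bash
python3 -m pendant '[[0,-0.001,-0.015,0],[0,-0.001,-0.03,0],[0,-0.001,-0.045,0],[0,-0.001,-0.06,0],[0,-0.001,-0.07,0],[0,-0.001,-0.08,0],[0,-0.001,-0.088,0],[0,-0.001,-0.094,0],[0,-0.001,-0.097,0],[0,-0.001,-0.097,0],[0,-0.001,-0.097,0]]'; python3 -m pendant '[[0,0,-0.001,0],[0,0,-0.002,0],[0,0,-0.002,0]]';python3 look.py p8 490 282 383 165
```

```text
clock: 11.28
position: [0.5033, -0.2105, 0.0545]
eef_rot: [3.141, -0.0, 0.001]
wrist_force: [0.0, 0.4, -2.6]
width: 0.0556
clock: 11.53
position: [0.5032, -0.2104, 0.0524]
eef_rot: [3.141, -0.0, 0.001]
wrist_force: [0.2, -0.1, -2.8]
width: 0.0553
[ 0.50320251 -0.21039646  0.05240007]
```

View pics/p8.png

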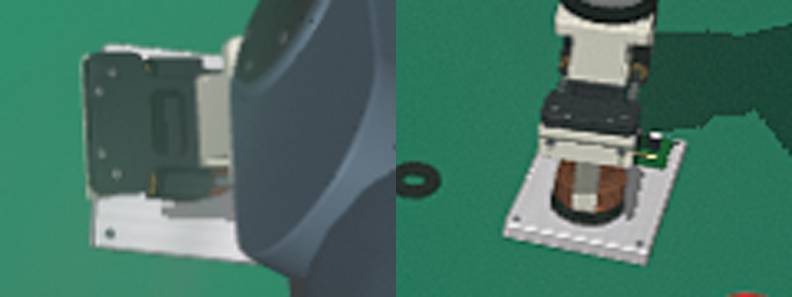

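Concentric and still carried at full weight (−2.8 N). Keep going down slowly until the weight comes off.

```bash
python3 -m pendant '[[0,0,-0.001,0],[0,0,-0.002,0],[0,0,-0.002,0]]'; python3 -m pendant '[[0,0,-0.0005,0],[0,0,-0.001,0],[0,0,-0.001,0]]'
```

```text
clock: 11.88
position: [0.503, -0.2103, 0.0501]
eef_rot: [-3.141, 0.0, 0.001]
wrist_force: [0.3, 0.4, -2.5]
width: 0.055
clock: 12.13
position: [0.5032, -0.2104, 0.0493]
eef_rot: [-3.142, -0.0, 0.001]
wrist_force: [0.2, -0.4, -0.8]
width: 0.0551
```

```bash
python3 -m pendant '[[0,0,-0.0005,0],[0,0,-0.0005,0]]'; python3 -m pendant '[[0,0,0,0],[0,0,0,0],[0,0,0,0],[0,0,0,0]]' 0.7; python3 -m pendant '[[0,0,0.02,0],[0,0,0.06,0],[0,0,0.1,0],[0.151,-0.02,0.1,0],[0.151,-0.02,0.1,0],[0.151,-0.02,0.1,0],[0.151,-0.02,0.1,0],[0.151,-0.02,0.1,0],[0.151,-0.02,0.1,0]]' 1; python3 look.py p9 490 282 383 170
```

```text
clock: 12.3
position: [0.5032, -0.2104, 0.0492]
eef_rot: [3.142, -0.0, 0.001]
wrist_force: [-1.8, 1.2, 4.8]
width: 0.0554
clock: 12.63
position: [0.5032, -0.2104, 0.0487]
eef_rot: [3.142, -0.0, 0.001]
wrist_force: [-0.0, -0.1, 0.4]
width: 0.0764
clock: 13.38
position: [0.6545, -0.2301, 0.1477]
eef_rot: [-3.141, 0.001, 0.001]
wrist_force: [-1.1, 0.1, 0.3]
width: 0.093
[ 0.65320631 -0.23021043  0.14831055]
```

View pics/p9.png

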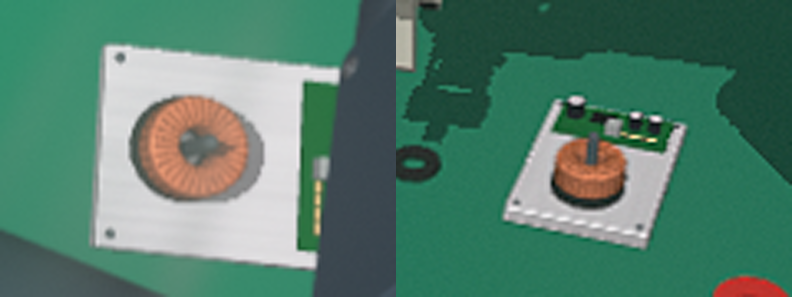

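The transformer sits flat and concentric on the large pad. Next, the small pad.

```bash
python3 -m pendant '[[0.001,0,-0.03,0],[0.001,0,-0.07,0],[0.001,0,-0.1,0],[0.001,0,-0.1,0],[0.001,0,-0.1,0]]'; python3 look.py p10 487 208 328 165
```

```text
clock: 13.9
position: [0.654, -0.2302, 0.0485]
eef_rot: [-3.141, 0.002, 0.0]
wrist_force: [0.7, 0.8, 0.5]
width: 0.0929
[ 0.65593804 -0.23092251  0.05140999]
```

View pics/p10.png

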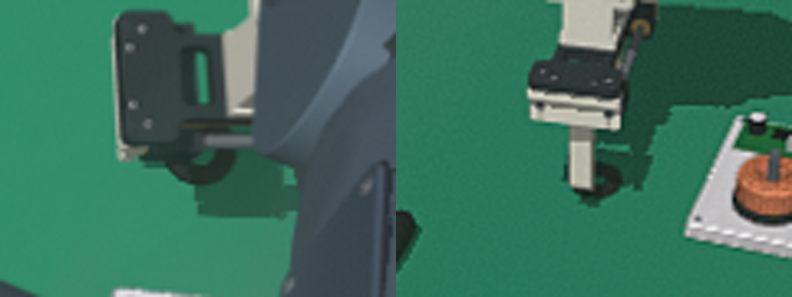

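```bash
python3 -m pendant '[[0,0,-0.01,0],[0,0,-0.02,0],[0,0,-0.023,0],[0,0,-0.023,0],[0,0,-0.023,0],[0,0,-0.023,0]]'
```

```text
clock: 14.5
position: [0.6553, -0.2304, 0.026]
eef_rot: [3.141, -0.0, 0.001]
wrist_force: [-0.6, -0.9, 0.9]
width: 0.093
```

```bash
python3 -m pendant '[[0,0,-0.0015,0],[0,0,-0.0015,0]]'; python3 -m pendant '[[0,0,0,0],[0,0,0,0],[0,0,0,0],[0,0,0,0],[0,0,0,0],[0,0,0,0],[0,0,0,0],[0,0,0,0]]' -0.5; python3 -m pendant '[[0,0,0.01,0],[0,0,0.04,0],[0,0,0.08,0],[0,0,0.12,0],[0,0,0.12,0]]'; python3 look.py p11 487 208 328 140;python3 - <<'E'
from h import *
p=r.read_state()["position"];print(p)
for dx in(0,.023,-.023):
    q=proj("side",p+[dx,0,-.020]);print(q,(q[0]-268)*3.3+396,(q[1]-95)*3.3)
E
```

```text
clock: 14.67
position: [0.6552, -0.2304, 0.0243]
eef_rot: [3.142, -0.0, 0.001]
wrist_force: [-0.1, -0.0, 0.1]
width: 0.0932
clock: 15.33
position: [0.6551, -0.2303, 0.0242]
eef_rot: [-3.142, 0.0, 0.001]
wrist_force: [-0.2, -0.9, 0.7]
width: 0.0445
clock: 15.75
position: [0.6584, -0.2317, 0.1539]
eef_rot: [3.137, -0.012, 0.001]
wrist_force: [1.2, 0.5, 1.0]
width: 0.0445
[ 0.65590722 -0.23066208  0.14685431]
[ 0.65590722 -0.23066208  0.14685431]
[328.6444277 136.1195989] 596.1266113974845 135.69467637574033
[320.22820674 135.11984395] 568.353082253244 132.3954850387431
[337.10289357 137.13088692] 624.0395487673118 139.03192682091913
```

View pics/p11.png

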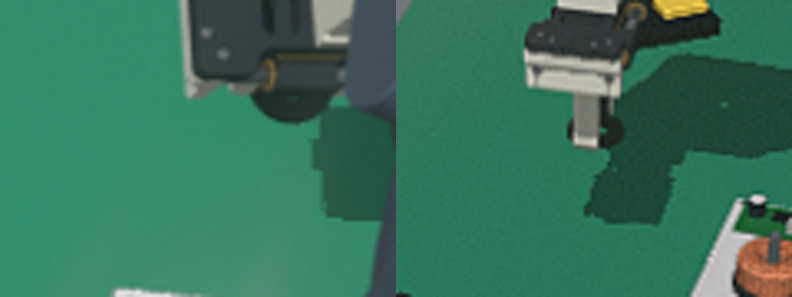

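The small pad is held, with edges 568–624 equal to the prediction. Carry it over the bolt.

```bash
python3 -m pendant '[[-0.03,0.004,0,0],[-0.065,0.009,0,0],[-0.1,0.014,0,0],[-0.13,0.018,0,0],[-0.152,0.021,0,0],[-0.152,0.021,0,0],[-0.152,0.021,0,0],[-0.152,0.021,0,0]]';  python3 look.py p12 490 282 383 160
python3 - <<'E'
from h import *
p=r.read_state()["position"];print(p)
for dx in(0,.023,-.023):
    q=proj("side",p+[dx,0,-.020]);print((q[0]-323)*3.3+396,(q[1]-115)*3.3)
E
```

```text
clock: 16.52
position: [0.5036, -0.2095, 0.1439]
eef_rot: [-3.141, 0.0, 0.0]
wrist_force: [0.4, 0.3, -0.2]
width: 0.0439
[ 0.50383551 -0.20944734  0.14385537]
[ 0.50383551 -0.20944734  0.14385537]
598.0980931219719 109.65790107248867
569.1807225576636 106.0358309248184
627.1298748513361 113.31670079531503
```

View pics/p12.png

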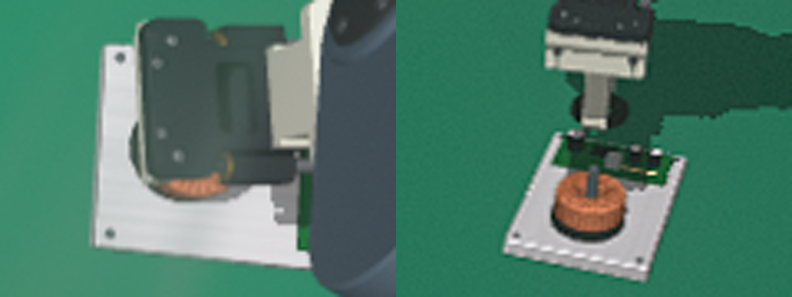

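```bash
python3 -m pendant '[[0,0,-0.012,0],[0,0,-0.025,0],[0,0,-0.038,0],[0,0,-0.05,0],[0,0,-0.06,0],[0,0,-0.066,0],[0,0,-0.069,0],[0,0,-0.069,0],[0,0,-0.069,0]]'; python3 look.py p13 490 282 383 160; python3 -m pendant '[[0,0,-0.001,0],[0,0,-0.002,0],[0,0,-0.003,0],[0,0,-0.003,0]]'
```

```text
clock: 17.37
position: [0.5034, -0.2095, 0.0755]
eef_rot: [3.141, -0.0, 0.001]
wrist_force: [-0.5, 0.5, 0.3]
width: 0.0442
[ 0.50348587 -0.20953148  0.07582697]
clock: 17.8
position: [0.5031, -0.2094, 0.0722]
eef_rot: [-3.142, 0.0, 0.001]
wrist_force: [-0.0, -0.2, 0.3]
width: 0.0441
```

View pics/p13.png

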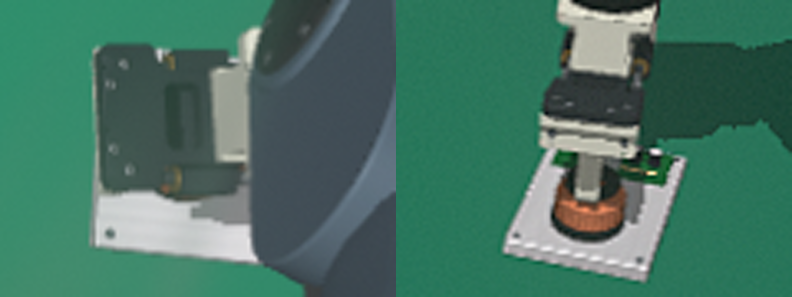

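```bash
python3 -m pendant '[[0,0,-0.001,0],[0,0,-0.001,0]]'; python3 -m pendant '[[0,0,-0.0003,0],[0,0,-0.0003,0],[0,0,0,0],[0,0,0,0]]' 0.4; python3 -m pendant '[[0,0,0.03,0],[0,0,0.06,0],[0,0,0.08,0],[0.02,0.04,0.08,0],[0.137,0.229,0.08,0],[0.137,0.229,0.08,0],[0.137,0.229,0.08,0],[0.137,0.229,0.08,0],[0.137,0.229,0.08,0],[0.137,0.229,0.08,0],[0.137,0.229,0.08,0],[0.137,0.229,0.08,0]]' 1; python3 look.py p14 490 282 383 165
```

```text
clock: 17.97
position: [0.5031, -0.2093, 0.0711]
eef_rot: [-3.142, 0.0, 0.001]
wrist_force: [0.0, -0.4, -0.4]
width: 0.0441
clock: 18.3
position: [0.5032, -0.2094, 0.0713]
eef_rot: [3.142, -0.0, 0.001]
wrist_force: [-0.0, -0.1, 0.1]
width: 0.0635
clock: 19.3
position: [0.64, 0.0202, 0.1509]
eef_rot: [3.141, 0.001, 0.002]
wrist_force: [-0.6, -0.8, 0.3]
width: 0.0931
[0.63958156 0.01867153 0.15111079]
```

View pics/p14.png

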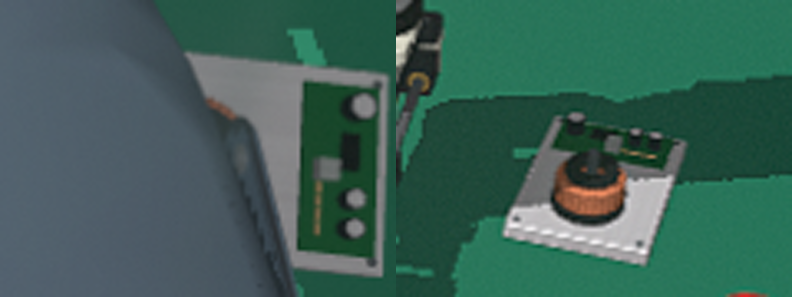

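The small pad lies flat on top, around the bolt. Now the washer.

```bash
python3 -m pendant '[[0.001,0,-0.03,0],[0.001,0,-0.07,0],[0.001,0,-0.1,0],[0.001,0,-0.1,0],[0.001,0,-0.1,0],[0.001,0,-0.1,0]]'; python3 look.py p15 364 214 314 220;  python3 -m pendant '[[0,0,-0.01,0],[0,0,-0.02,0],[0,0,-0.025,0],[0,0,-0.025,0],[0,0,-0.025,0]]'
```

```text
clock: 19.9
position: [0.642, 0.0188, 0.0533]
eef_rot: [3.141, -0.002, -0.0]
wrist_force: [0.3, 1.3, 1.0]
width: 0.0929
[0.64235178 0.01923488 0.05376281]
clock: 20.42
position: [0.6409, 0.0197, 0.0257]
eef_rot: [-3.142, 0.001, 0.001]
wrist_force: [-0.2, 0.4, 0.4]
width: 0.0931
```

View pics/p15.png

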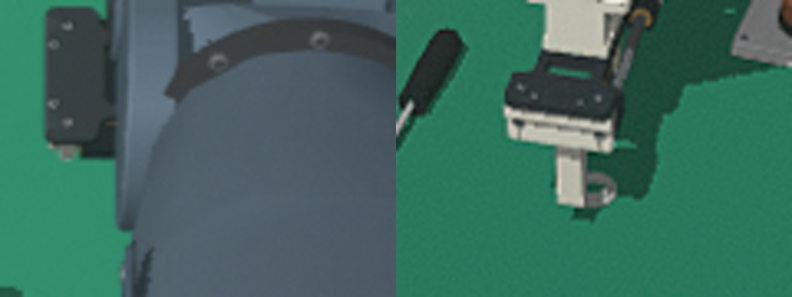

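```bash
python3 -m pendant '[[0,0,-0.0018,0],[0,0,-0.0018,0]]'; python3 -m pendant '[[0,0,0,0],[0,0,0,0],[0,0,0,0],[0,0,0,0],[0,0,0,0],[0,0,0,0],[0,0,0,0],[0,0,0,0],[0,0,0,0]]' -0.7; python3 -m pendant '[[0,0,0.01,0],[0,0,0.04,0],[0,0,0.08,0],[0,0,0.12,0],[0,0,0.12,0],[0,0,0.12,0]]'; python3 look.py p16 364 200 314 190;python3 - <<'E'
from h import *
p=r.read_state()["position"];print(p)
for dx in(0,.018,-.018):
    q=proj("side",p+[dx,0,-.021]);print((q[0]-254)*3.3+396,(q[1]-145)*3.3)
E
```

```text
clock: 20.58
position: [0.6412, 0.0197, 0.0244]
eef_rot: [-3.142, -0.0, 0.001]
wrist_force: [0.3, -0.1, 1.4]
width: 0.0931
clock: 21.33
position: [0.6411, 0.0196, 0.0244]
eef_rot: [-3.142, 0.0, 0.001]
wrist_force: [0.4, -0.3, 0.6]
width: 0.0373
clock: 21.83
position: [0.6423, 0.0196, 0.1475]
eef_rot: [3.141, -0.005, 0.001]
wrist_force: [-1.0, -0.8, -1.6]
width: 0.034
[0.64058828 0.01967281 0.14395111]
[0.64058828 0.01967281 0.14395111]
591.4907931428647 160.73435087263562
566.3843044184183 157.30914829477408
616.7164495388753 164.18405978056805
```

View pics/p16.png

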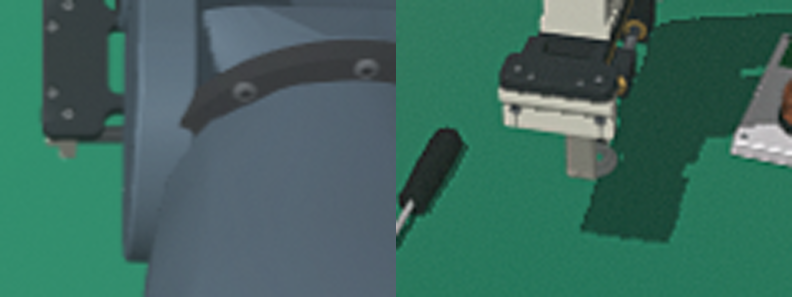

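```bash
python3 -m pendant '[[-0.015,-0.025,0,0],[-0.138,-0.229,0,0],[-0.138,-0.229,0,0],[-0.138,-0.229,0,0],[-0.138,-0.229,0,0],[-0.138,-0.229,0,0],[-0.138,-0.229,0,0],[-0.138,-0.229,0,0],[-0.138,-0.229,0,0],[-0.138,-0.229,0,0],[-0.138,-0.229,0,0]]'; cat > look2.py <<'E'
import sys
from h import *
im=[cv2.resize(r.snapshot("side")[b-30:b+30,a-40:a+40,::-1],None,fx=9,fy=9,interpolation=cv2.INTER_CUBIC) for a,b in((383,160),)]
cv2.imwrite(f"pics/{sys.argv[1]}.png",im[0]); p=r.read_state()["position"]; print(p)
for dx in(0,.018,-.018):
    q=proj("side",p+[dx,0,-.021]);print((q-[343,130])*9)
E
python3 look2.py p17
```

```text
clock: 22.85
position: [0.5034, -0.2084, 0.1438]
eef_rot: [-3.141, 0.001, 0.002]
wrist_force: [-0.1, 0.4, 0.3]
width: 0.0338
[ 0.50347267 -0.20829384  0.14393734]
[371.66923957 169.04106367]
[309.90675581 161.2907338 ]
[433.62283381 176.85260282]
```

View pics/p17.png

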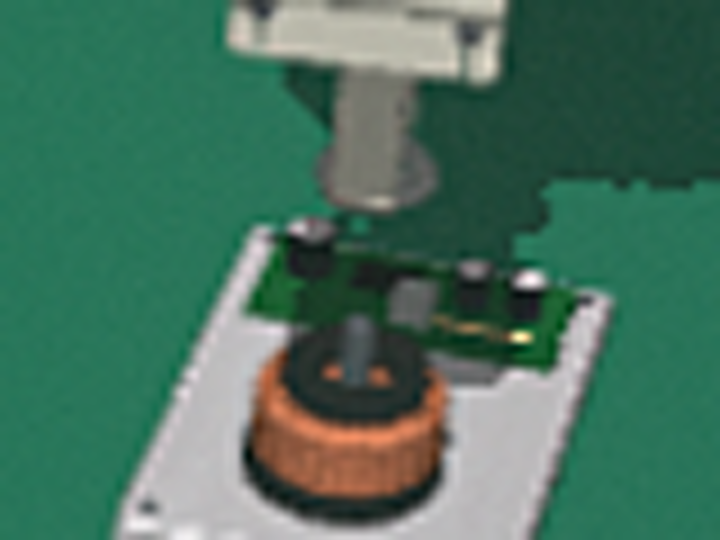

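The washer is held about 1.5 mm toward −x of the jaw centre (316–438 seen against 310–434 predicted). I correct by +1.5 mm and lower.

```bash
python3 -m pendant '[[0.0015,-0.001,-0.01,0],[0.0015,-0.001,-0.02,0],[0.0015,-0.001,-0.03,0],[0.0015,-0.001,-0.04,0],[0.0015,-0.001,-0.05,0],[0.0015,-0.001,-0.056,0],[0.0015,-0.001,-0.06,0],[0.0015,-0.001,-0.06,0],[0.0015,-0.001,-0.06,0]]'; python3 look2.py p18
```

```text
clock: 23.65
position: [0.5047, -0.2104, 0.0845]
eef_rot: [-3.142, -0.0, 0.001]
wrist_force: [-0.2, -1.0, -0.4]
width: 0.0339
[ 0.50482601 -0.2104857   0.08473936]
[350.32393343 334.69174777]
[290.5045947  326.90521263]
[410.32364851 342.5305874 ]
```

View pics/p18.png

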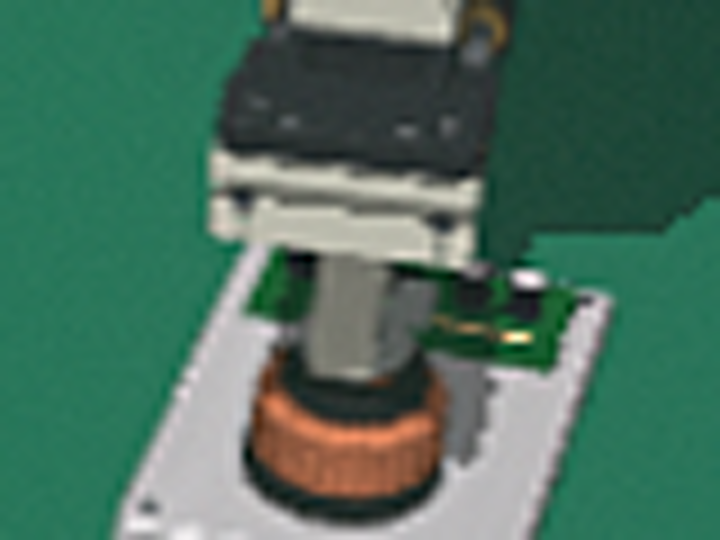

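```bash
python3 -m pendant '[[0,0,-0.001,0],[0,0,-0.002,0],[0,0,-0.003,0],[0,0,-0.004,0],[0,0,-0.004,0],[0,0,-0.004,0]]'; python3 -m pendant '[[0,0,-0.0005,0],[0,0,-0.001,0],[0,0,-0.001,0]]'
```

```text
clock: 24.2
position: [0.5046, -0.2103, 0.0804]
eef_rot: [-3.142, 0.0, 0.001]
wrist_force: [0.2, -0.1, -0.9]
width: 0.0338
clock: 24.45
position: [0.5046, -0.2103, 0.0793]
eef_rot: [-3.142, 0.0, 0.001]
wrist_force: [0.4, -0.0, -0.5]
width: 0.0344
```

```bash
python3 look2.py p19
```

```text
[ 0.50461887 -0.2103498   0.07940083]
[349.41318451 349.90106353]
[289.74983985 342.10888027]
[409.25594414 357.74480664]
```

View pics/p19.png

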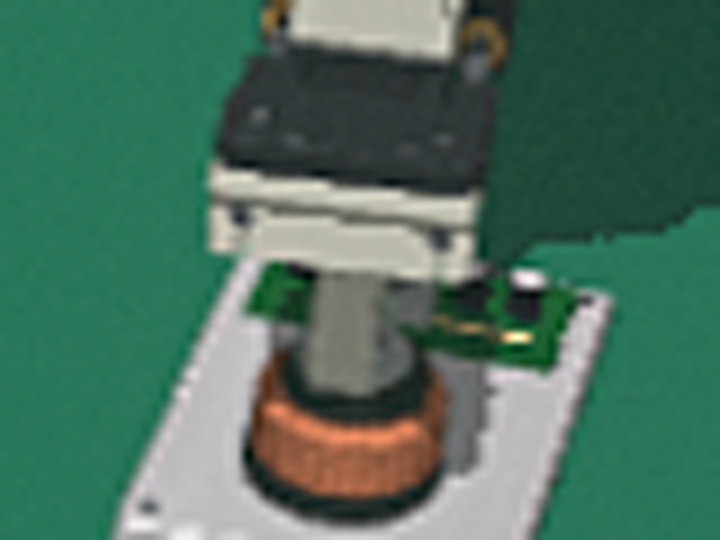

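Down another 0.5 mm or so to feel contact.

```bash
python3 -m pendant '[[0,0,-0.0005,0],[0,0,-0.0008,0],[0,0,-0.0008,0]]'; python3 -m pendant '[[0,0,-0.0005,0],[0,0,-0.0005,0]]'
```

```text
clock: 24.75
position: [0.5047, -0.2104, 0.0788]
eef_rot: [3.142, -0.0, 0.001]
wrist_force: [0.4, 0.4, 2.1]
width: 0.0339
clock: 24.92
position: [0.5048, -0.2104, 0.0786]
eef_rot: [3.141, -0.0, 0.001]
wrist_force: [-1.8, 0.7, 6.3]
width: 0.034
```

Contact (6 N). Release gently, rise and move clear of both cameras.

```bash
python3 -m pendant '[[0,0,0.0005,0],[0,0,0.0005,0],[0,0,0.0005,0],[0,0,0.0005,0]]' 0.2; python3 -m pendant '[[0,0,0.02,0],[0,0,0.05,0],[0,0,0.09,0],[0,0,0.13,0],[-0.2,-0.22,0.15,0],[-0.2,-0.22,0.15,0],[-0.2,-0.22,0.15,0],[-0.2,-0.22,0.15,0],[-0.2,-0.22,0.15,0],[-0.2,-0.22,0.15,0],[-0.2,-0.22,0.15,0],[-0.2,-0.22,0.15,0]]'; python3 look.py p20 490 282 383 165; python3 look2.py p21
```

```text
clock: 25.25
position: [0.5046, -0.2103, 0.0785]
eef_rot: [-3.142, 0.0, 0.001]
wrist_force: [-0.6, -0.7, -0.2]
width: 0.0539
clock: 26.25
position: [0.3011, -0.4341, 0.2291]
eef_rot: [3.14, 0.0, -0.003]
wrist_force: [0.1, -0.1, -0.0]
width: 0.0557
[ 0.30350991 -0.43127844  0.22849555]
[ 0.30447713 -0.43023344  0.22839691]
[1117.79869743 -357.88042673]
[1059.36540681 -364.88148907]
[1176.32210015 -350.80961688]
```

View pics/p20.png

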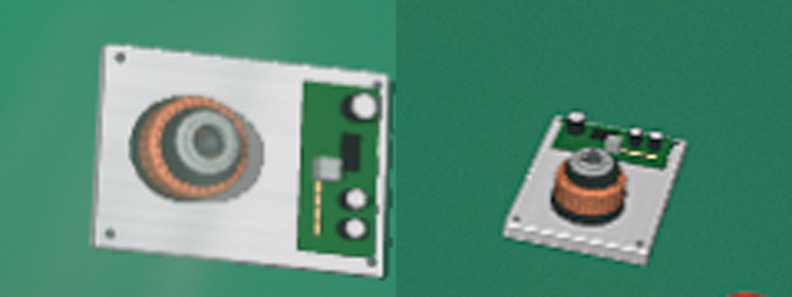

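View pics/p21.png

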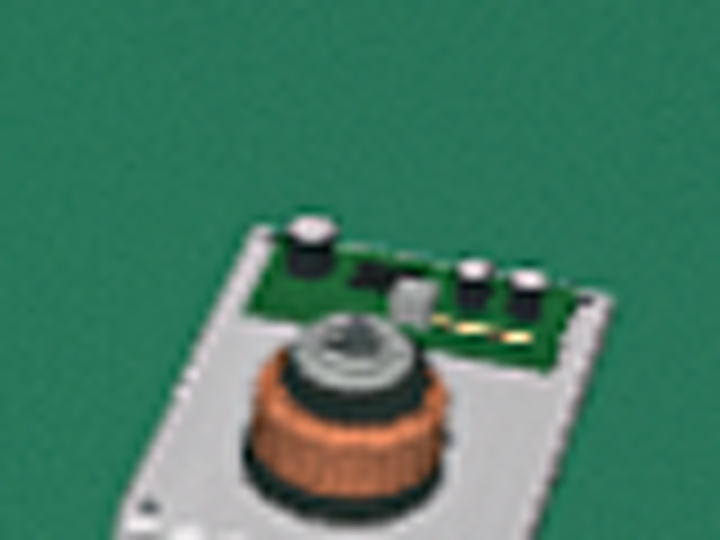

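The stack is complete: pads, transformer and washer are concentric, with the bolt tip inside the washer hole. One numeric check of the washer height and of the untouched things, then hand in.

```bash
python3 - <<'E'
from h import *
t=lambda x,y:(430+x/3.3-.35,237+y/3.3-.35); s=lambda x,y:(343+x/9-.44,130+y/9-.44)
p,g=tri(t(208,140),s(355,345)); print("washer ctr",p*1e3,"gap",g,"expect z ~59")
a=cv2.imread("pics/top0.png");b=r.snapshot("top")[:,:,::-1];cv2.imwrite("pics/top_end.png",b)
for k,(x,y,w,h) in {"driver":(335,120,115,40),"meter":(85,215,80,100)}.items(): print(k,np.abs(a[y:y+h,x:x+w].astype(int)-b[y:y+h,x:x+w]).mean())
r.close_job();print(r.read_state()["clock"])
E
```

```text
washer ctr [ 503.63126898 -210.17448054   61.65477016] gap 1.5425698057080877 expect z ~59
driver 0.6215217391304347
meter 0.5636666666666666
the job is handed in; nothing more can be done
the job is handed in; nothing more can be done
```

The transformer stack is fitted. Over the bolt went the large black pad, the copper transformer, the small pad and last the stepped washer, flange down. The job was handed in at about 26 s, with the gripper open and well clear of everything.

- **Lowering:** The transformer was lowered slowly until its weight came off the wrist, then released. The washer was pressed down with about 6 N before release.
- **Last pictures:** Both views show all four parts flat and concentric, with the bolt tip inside the washer hole.
- **Washer position:** It measured (503.6, -210.2, 61.7) mm, about 1.5 mm from the bolt axis. I expected about 59 mm in height. The 2.7 mm difference is close to the 1.5 mm gap between the two views and the 2 mm calibration error, and the gripper height at contact agreed with the washer being seated.
- **Other things:** The screwdriver and meter areas look the same as in the first picture. The red and turquoise rings were not touched.
- **Disagreements:** The two cameras differed by about 2.5 mm in x throughout. The jaws closed to 55 mm on the transformer, whose stated diameter is 58 mm. The washer sat about 1.5 mm off the jaw centre, which I corrected before lowering. None of these affected the result.

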